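# Half-beam check on a rail photometer

## Task

Prepare the half-beam check on the small rail photometer: the little capped bottle stands in the way of its sprung shutter, so first stand it upright in the white spill tray next to the jar and let go of it, without knocking it against the photometer or knocking the jar over. Only then pull the shutter by its black knob, against its return spring, to the middle mark of its scale (half of its travel), never opening it beyond the three-quarter mark because that would overload the detector. Finish holding the shutter there, still, with the gripper on the knob: if you let go it springs shut.

Things in the scene. Friction and masses are not known exactly. Their poses are not given: they have to be found in the camera images.
- photometer: photometer fixed on the bench: a 182 mm aluminium rail along its y, carrying a grey finned lamp (-y end, top 93 mm), the dark shutter frame (middle; 84 mm along x, 42 mm wide; aluminium top plate with slot and scale at 92 mm) and a black detector head (+y end, top 84 mm). Origin on the bench under the frame's middle; x points back, z up. The blade slides out of the frame's front (x = -43 mm)
- shutter (a joint): travel in m: 0 shut, 0.040 fully open (end stop); grows as the knob is pulled along the photometer's -x, toward the robot. The return spring pulls it shut: 4 N when shut, rising 0.3 N a mm (10 N at half, 16 N fully open). Scale marks on the top plate at 0, 10, 20, 30 and 40 mm of travel, longer at shut, half and full; a thin black index bar under the knob runs over them
- shutter_knob (a point): the shutter's upright black ribbed round knob, 18 mm in diameter, 28 mm high (95 to 123 mm above the bench), the highest part of the photometer; this point is on its axis, 14 mm below its top, and moves with the shutter. When shut it lies at photometer x = +12 mm, y = 0
- bottle: capped round bottle, 0.18 kg (varies): body 56 mm in diameter and 69 mm high, above it the blue ribbed cap, 50 mm in diameter, up to 105 mm. It stands upright on the bench 8 to 16 mm in front of the shut blade, across its way. Origin in the centre of its underside, z up
- spill_tray: shallow white tray fixed on the bench, 100 mm (its x) by 170 mm (its y), rim 20 mm high, walls and floor 3 mm thick. Origin in the centre of its underside, x to the back, z up. The jar stands in its -y half; the +y half is free. Tall instruments stand behind: one with its front at world x = 0.565 from y = -0.10 to 0.12, others right of y = -0.34 and left of 0.28 from x = 0.51 on
- jar: closed screw-cap jar, 58 mm in diameter and 66 mm high, standing in the tray's -y half. Origin in the centre of its underside, z up

How it is judged:
On the way:
1. the bottle stands upright in the tray, released, and the shutter is still shut (x of bottle in the frame of spill_tray between -0.025 and 0.025 m and y of bottle in the frame of spill_tray between -0.07 and 0.07 m and z of bottle in the frame of spill_tray below 0.008 m and angle between bottle's own z axis and vertical below 0.1 rad and linear speed of bottle below 0.02 m/s and contact force between bottle and the fingers below 0.2 N and value of joint shutter below 0.004 m), for 0.2 s.
At the end, for the whole second after the job is handed in: the fingers hold the shutter still at half travel (20 mm, within 4 mm either way) against its spring, pushing it with more than 3 N; the bottle stands upright on the floor of the tray, and the jar stands upright (value of joint shutter between 0.016 and 0.024 m and velocity of joint shutter between -0.01 and 0.01 m/s and contact force between the fingers and photometer above 3 N and x of bottle in the frame of spill_tray between -0.025 and 0.025 m and y of bottle in the frame of spill_tray between -0.07 and 0.07 m and z of bottle in the frame of spill_tray below 0.008 m and angle between each of bottle, jar's own z axis and vertical below 0.1 rad and linear speed of bottle below 0.02 m/s); the arm keeps its last pose, push and grip.
It fails at once if the shutter is opened past its three-quarter mark (more than 31 mm) (value of joint shutter above 0.031 m).
It fails at once if the bottle is knocked against the photometer (more than 4 N) (contact force between bottle and photometer above 4 N).
It fails at once if the bottle is tipped over (angle between bottle's own z axis and vertical above 0.7 rad).
It fails at once if the jar is knocked over (angle between jar's own z axis and vertical above 0.5 rad).
It also fails if it takes over 56 s, if anything falls off the work surface, if the arm or the gripper's body presses on something with over 40 N, if the wrist force passes 120 N, or if a joint passes its speed limit or range.

## Robot

A 7-joint arm with a two-finger parallel gripper is mounted at the origin on a cart in front of the work surface, level with it; the furniture and walls round the work are solid. World frame = base frame: x ahead of the robot, y to its left, z up, the work surface at z = 0. Lengths are in m, angles in rad, forces in N, time in s.
With the tool pointing down it reaches from about 0.425 to 0.925 m from the base axis. Payload 6.8 kg.
Tool frame: the origin (TCP) lies at the very end of the fingers, on their centre line; the grasp point (between the pads) lies 19 mm behind it; z points along the fingers, y is the line along which they close (so a half turn about z gives the same grasp; the last joint's range is limited). The gripper opens to 85 mm and grips with 20 to 120 N. Pads are 22 mm wide; open, the fingers measure 114 mm over their backs; the gripper's body (76 mm by 85 mm) begins 54 mm behind the grasp point. The pads swing forward as they close: fully open they stand 13 mm farther back than shut.
Start: joints at [-1.431, 0.477, 0.022, 1.555, -0.011, 1.109, -0.083], TCP at [0.166, 0.654, 0.231] pointing down, gripper open.
Joint ranges: [-2.96, 2.96], [-0.34, 2.1], [-1.41, 1.46], [0.24, 2.44], [-1.37, 4.51], [0.17, 1.92], [-2.96, 2.96]. Speed limits (rad/s): [2.39, 2.39, 3.14, 3.14, 3.14, 3.14, 3.14].

## Interface

Orientations are given as a unit quaternion [w, x, y, z].
In Python, from station import bot gives the robot as it stands.
- The arm moves only by the shell command python3 nudge.py 'ROWS' [FORCE]. ROWS is a JSON list that holds a single list of rows (three levels of brackets), with 1 to 20 rows, each of 5 numbers: dx, dy, dz in units of 100 mm, then a turn about the tool's z in units of 0.25 rad, then the opening from 0.0 (shut) to 1.0 (fully open); each row shifts and turns the commanded pose from where the row before left it, along the tool's axes as they then stand; what a row does not reach is not made up. A row lasts 1/10 s, in which the tool goes at most 0.05 m and 0.15 rad, less where a joint would pass 70% of its speed; a pose out of reach is approached as far as the arm can. The fingers move at their own pace and stop on an object; FORCE is the grip in N (left out, the last holds). Time passes only in rows, so rows that do not move let the fingers close. It prints the time, the measured TCP pose, the force, the opening and the grip force at its end. Input that does not fit is refused with a message, and nothing moves.
- bot.get_obs(): the state, without advancing time (a new reading comes with each control period).
- bot.read_camera(name): name is "side" or "top"; returns the picture (400x640x3 uint8, blue, green, red); there is no depth.
- bot.camera_info(name): a dict with "vertical_fov" (degrees; the focal length in pixels is half the picture's height over the tangent of half this angle, whatever the lens; pixels are square), "cx", "cy" (the principal point, pixels), "view" (4x4, takes a point from world to camera coordinates). Camera axes: x right, y up, looking along -z (the intrinsics and any distortion apply to the point x, -y, -z); pixel columns grow to the right and rows downward; lengths in m; the calibration is good to about 2 mm. A picture is of the moment at which its call begins. camera_info takes no time and is no camera call.
- bot.hand_in(): hands the job in; it is judged then, once.
The state is a dict: "t": time; "q": joint angles; "joint_vel": joint speeds; "joint_torque": joint torques, N m; "eef_pos": TCP position; "tool_rot": TCP orientation; "contact_force": force on the tool from outside, world axes, zero at the start; "torque": the same for the moment, N m; "gripper_width": opening from 0.0 (shut) to 1.0 (fully open); "grasp_force": force on a finger pad.
Only numpy, scipy, OpenCV 4.12 (cv2) and the standard library are available. Lean on these libraries where they do the work, as an engineer would, in place of code of your own. Each camera call takes 0.05 s, during which the arm holds its last target. There are 200 camera calls.

## Working session

There is one attempt and no reset: what is moved stays moved. The work goes in short steps, Python scripts to look and compute and a shell command to move; the robot and the scene stay as the last step left them, time stands still between calls to the robot, and variables do not carry over. Pictures are saved under pics/ and viewed, at most 10 in all, crops included, and the job is handed in when it is done.

```bash
ls; mkdir -p pics; python3 - <<'E'
from station import bot
import cv2
for n in("top","side"):
    cv2.imwrite(f"pics/{n}0.png",bot.read_camera(n)); i=bot.camera_info(n); print(n,i)
o=bot.get_obs(); print({k:o[k] for k in("t","eef_pos","tool_rot","contact_force","gripper_width")})
E
```

```text
nudge.py
pics
station.py
top {'vertical_fov': 47.18493178726165, 'cx': 320.0160875939536, 'cy': 199.05875491958165, 'view': array([[-0.03005546, -0.99953565, -0.00501583, -0.02932006],
       [ 0.97442595, -0.03041767,  0.22264058, -0.5508399 ],
       [-0.22268976,  0.00180401,  0.97488769, -0.84238684],
       [ 0.        ,  0.        ,  0.        ,  1.        ]])}
side {'vertical_fov': 52.91410262824823, 'cx': 314.20191966890997, 'cy': 198.69418492644613, 'view': array([[-0.97649868, -0.2151414 , -0.01282632,  0.49729814],
       [ 0.12824219, -0.62784344,  0.76770213, -0.17004768],
       [-0.17321743,  0.74801524,  0.64067849, -0.78027747],
       [ 0.        ,  0.        ,  0.        ,  1.        ]])}
{'t': 0.1, 'eef_pos': array([0.16545209, 0.65386585, 0.23039924]), 'tool_rot': array([-3.87051498e-05,  1.23603857e-01,  9.92331295e-01, -8.28507281e-04]), 'contact_force': array([-0.54840437,  0.15611421, -1.11502756]), 'gripper_width': 0.9973719338170157}
```

View pics/top0.png

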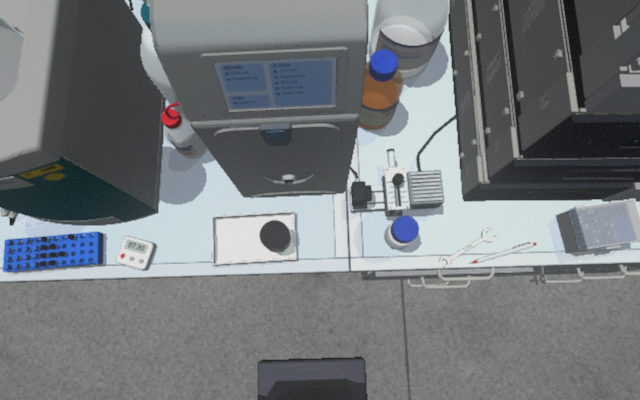

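View pics/side0.png

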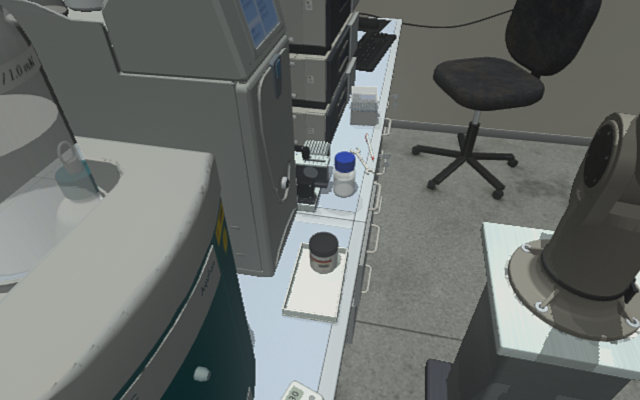

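The top view shows the blue cap at (404,229), the knob near (398,180), the tray from (214,213) to (297,264), and the jar at (276,236). The side view agrees, with the cap at (345,163) and the jar at (323,250). I'll zoom in and measure.

```bash
cat > h.py <<'E'
import numpy as np, cv2
from station import bot
def ray(n,u,v):
    i=bot.camera_info(n); V=i["view"]; f=200/np.tan(np.radians(i["vertical_fov"]/2))
    d=V[:3,:3].T@np.array([(u-i["cx"])/f,-(v-i["cy"])/f,-1]); c=-V[:3,:3].T@V[:3,3]; return c,d
def onz(n,u,v,z):
    c,d=ray(n,u,v); return c+d*(z-c[2])/d[2]
def two(a,b):
    A=[];B=[]
    for n,(u,v) in(("top",a),("side",b)):
        c,d=ray(n,u,v); d/=np.linalg.norm(d); P=np.eye(3)-np.outer(d,d); A.append(P);B.append(P@c)
    return np.linalg.lstsq(np.vstack(A),np.hstack(B),rcond=None)[0]
def blobs(im,lo,hi,box):
    x0,y0,x1,y1=box; m=cv2.inRange(cv2.cvtColor(im[y0:y1,x0:x1],cv2.COLOR_BGR2HSV),lo,hi)
    n,l,s,c=cv2.connectedComponentsWithStats(m); return [(s[k].tolist(),(c[k]+[x0,y0]).round(1).tolist()) for k in range(1,n) if s[k][4]>25],m
E
python3 - <<'E'
from h import *
t=cv2.imread("pics/top0.png"); s=cv2.imread("pics/side0.png")
bt,_=blobs(t,(105,120,60),(130,255,255),(370,205,440,250)); bs,_=blobs(s,(105,120,60),(130,255,255),(325,140,370,180))
print("cap",bt,bs)
jt,_=blobs(t,(0,0,0),(180,255,75),(240,205,295,260)); js,_=blobs(s,(0,0,0),(180,255,75),(295,220,350,265)); print("jar",jt,js)
for p in bt: print(onz("top",*p[1],.1))
for p in jt: print("jar",onz("top",*p[1],.06))
print("capt2",two(bt[0][1],bs[0][1]))
for c in((214,217),(295.5,212),(297.5,262),(216,264)): print("tray",onz("top",*c,.02).round(4))
print("knob",onz("top",398,180,.123))
a=cv2.resize(t[140:270,340:450],None,fx=4.5,fy=4.5,interpolation=cv2.INTER_CUBIC)
cv2.imwrite("pics/z1.png",a)
a=cv2.resize(s[130:210,285:375],None,fx=6,fy=6,interpolation=cv2.INTER_CUBIC)
cv2.imwrite("pics/z2.png",a)
a=cv2.resize(t[200:275,205:305],None,fx=6,fy=6,interpolation=cv2.INTER_CUBIC)
cv2.imwrite("pics/z3.png",a)
E
```

```text
cap [([22, 11, 26, 26, 513], [404.9, 228.4])] [([10, 12, 20, 20, 334], [344.4, 161.5])]
jar [([21, 16, 29, 29, 473], [275.1, 234.7])] [([14, 13, 29, 24, 569], [323.1, 244.7])]
[ 0.48010023 -0.20230284  0.1       ]
jar [0.48176693 0.04331991 0.06      ]
capt2 [ 0.4804679  -0.20414783  0.09015373]
tray [0.5283 0.1724 0.02  ]
tray [0.5336 0.005  0.02  ]
tray [0.4312 0.0028 0.02  ]
tray [0.4322 0.1664 0.02  ]
knob [ 0.56747867 -0.19169147  0.123     ]
```

View pics/z1.png

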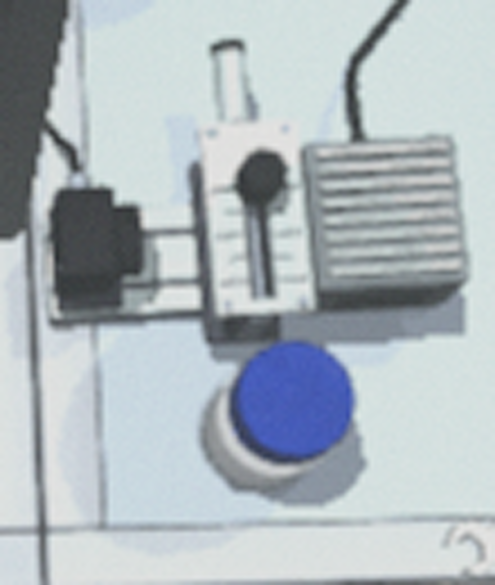

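View pics/z2.png

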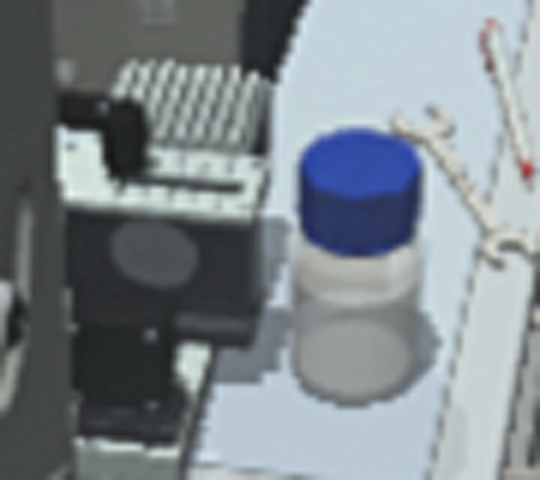

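View pics/z3.png

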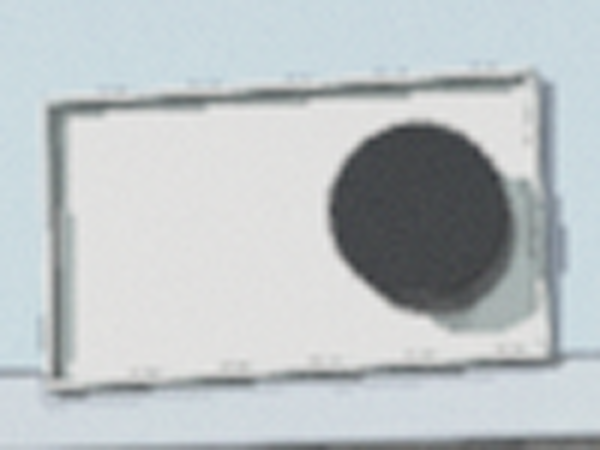

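```bash
python3 - <<'E'
from h import *
T=lambda u,v,z:onz("top",u,v,z).round(4)
print("plate",[T(340+a/4.5,140+b/4.5,.092)[:2] for a,b in((204,125),(299,120),(317,310),(213,318))])
print("knob",T(398.4,178.6,.123),"side",onz("side",285+125/6,130+105/6,.121),two((398.4,178.6),(285+125/6,130+105/6)))
print("cap",T(405.2,229,.105),onz("side",345.2,156.7,.105),two((405.2,229),(345.2,156.7)))
c=[T(205+a/6,200+b/6,.02)[:2] for a,b in((48,98),(535,68),(553,362),(48,395))]
print("tray",c,np.mean(c,0)); a,b,d,e=c
for p,q in((a,b),(b,d),(d,e),(e,a)): print(np.linalg.norm(p-q),np.degrees(np.arctan2(*(q-p)[::-1])))
print("jar",T(274.2,235.5,.066))
# bottle cap pixel extremes in cap blob to check dia
print(T(392,229,.105),T(418,228,.105))
from scipy.spatial.transform import Rotation as R
q=bot.get_obs()["tool_rot"]; print(R.from_quat(np.roll(q,-1)).as_matrix().round(3))
E
```

```text
plate [array([ 0.601 , -0.1744]), array([ 0.6019, -0.2154]), array([ 0.5184, -0.217 ]), array([ 0.5163, -0.173 ])]
knob [ 0.5701 -0.1926  0.123 ] side [ 0.57178589 -0.19897154  0.121     ] [ 0.56977406 -0.19216569  0.12543095]
cap [ 0.4782 -0.2018  0.105 ] [ 0.47768911 -0.20253142  0.105     ] [ 0.47783594 -0.20173669  0.10556921]
tray [array([0.5298, 0.1745]), array([0.5351, 0.0077]), array([0.4346, 0.0034]), array([0.4287, 0.1723])] [0.48205  0.089475]
0.1668841813953617 -88.18006297015705
0.10059194798789815 -177.550033066702
0.16900301772453652 92.00063766228342
0.10112393386335405 1.2465956925657966
jar [0.4794 0.0445 0.066 ]
[ 0.4789 -0.1775  0.105 ] [ 0.4793 -0.2256  0.105 ]
[[-0.969  0.245 -0.   ]
 [ 0.245  0.969 -0.002]
 [-0.    -0.002 -1.   ]]
```
Photometer: plate center (0.5594,-0.195), length 84 ok, yaw ~ +1.. direction from front-mid (0.51735,-0.195) to back-mid (0.60145,-0.1949): yaw≈0; left side: (.5163,-.173)->(.601,-.1744): -0.95°, right edge: (.5184,-.217)->(.6019,-.2154): +1.1°. front edge direction: (-.173→-.217), dx +.0021 → -. yaw: y axis = (−.0021,.044) → yaw +2.7°; back (−.0009,.041)→+1.3°. yaw ~ 0-1°. Knob expected at x=0.5594+0.012=0.5714; measured .570. Good. y: -0.1935. ok.

Units first: shifts go in units of 100 mm and turns go in units of 0.25 rad. So -0.035 m is -0.35, -0.03 m is -0.3, -0.124 rad is -0.496.

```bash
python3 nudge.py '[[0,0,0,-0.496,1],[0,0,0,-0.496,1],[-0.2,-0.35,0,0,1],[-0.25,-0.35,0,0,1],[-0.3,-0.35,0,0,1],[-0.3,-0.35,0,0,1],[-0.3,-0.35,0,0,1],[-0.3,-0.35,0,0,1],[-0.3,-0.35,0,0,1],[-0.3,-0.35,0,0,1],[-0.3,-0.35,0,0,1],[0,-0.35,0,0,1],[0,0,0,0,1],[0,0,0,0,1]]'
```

```text
refused: ROWS must be a list holding one list of rows, three levels of brackets. Nothing was moved.
```

Wrong form. The message asks for a list holding one list of rows, three levels of brackets, so I'll send the same numbers that way.

```bash
python3 nudge.py '[[[0,0,0,-0.496,1],[0,0,0,-0.496,1],[-0.2,-0.35,0,0,1],[-0.25,-0.35,0,0,1],[-0.3,-0.35,0,0,1],[-0.3,-0.35,0,0,1],[-0.3,-0.35,0,0,1],[-0.3,-0.35,0,0,1],[-0.3,-0.35,0,0,1],[-0.3,-0.35,0,0,1],[-0.3,-0.35,0,0,1],[0,-0.35,0,0,1],[0,0,0,0,1],[0,0,0,0,1]]]'
```

```text
t: 1.5
eef_pos: [0.4206, 0.3039, 0.2312]
tool_rot: [-0.0, 0.001, 1.0, 0.0]
contact_force: [0.5, 0.0, 0.5]
gripper_width: 0.998
grasp_force: 0.0
```

Converted, -0.042 m is -0.42, -0.044 m is -0.44.

```bash
python3 nudge.py '[[[-0.05,-0.42,0,0,1],[-0.05,-0.42,0,0,1],[-0.05,-0.42,0,0,1],[-0.05,-0.42,0,0,1],[-0.05,-0.42,0,0,1],[-0.05,-0.42,0,0,1],[-0.05,-0.42,0,0,1],[-0.05,-0.42,0,0,1],[-0.05,-0.42,0,0,1],[-0.05,-0.42,0,0,1],[-0.05,-0.42,0,0,1],[-0.02,-0.44,0,0,1],[0,0,0.3,0,1],[0,0,0.3,0,1],[0,0,0.3,0,1],[0,0,0,0,1],[0,0,0,0,1]]]' 40
python3 - <<'E'
from h import *
cv2.imwrite("pics/t1.png",cv2.resize(bot.read_camera("top")[130:270,330:460],None,fx=4,fy=4))
print(bot.get_obs()["eef_pos"])
E
```

```text
t: 3.2
eef_pos: [0.4784, -0.2006, 0.1414]
tool_rot: [-0.0, -0.001, 1.0, 0.0]
contact_force: [0.8, 0.1, 0.1]
gripper_width: 0.999
grasp_force: 0.0
[ 0.47901877 -0.20104729  0.14230185]
```

View pics/t1.png

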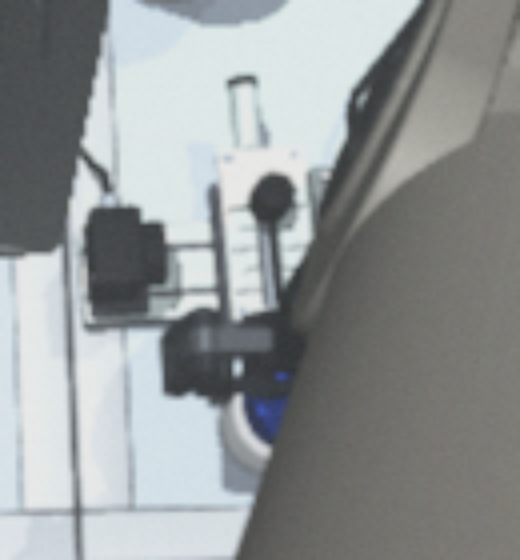

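The arm hides most of the bottle, but the fingers straddle the cap at about (395,228) and the photometer is clear. I'll descend and close.

Converted, 0.02 m is 0.2, 0.008 m is 0.08.

```bash
python3 nudge.py '[[[0,0,0.2,0,1],[0,0,0.2,0,1],[0,0,0.2,0,1],[0,0,0.08,0,1],[0,0,0,0,1],[0,0,0,0,0.4],[0,0,0,0,0.4],[0,0,0,0,0.4],[0,0,0,0,0.4],[0,0,0,0,0.4],[0,0,0,0,0.4],[0,0,0,0,0.4]]]' 40
```

```text
t: 4.45
eef_pos: [0.4786, -0.2019, 0.0745]
tool_rot: [0.001, 0.0, 1.0, -0.0]
contact_force: [-1.3, 0.6, 5.9]
gripper_width: 0.572
grasp_force: 40.6
```

```bash
python3 nudge.py '[[[0,0,-0.1,0,0.4],[0.05,0,-0.2,0,0.4],[0.05,0,-0.3,0,0.4],[0,0,-0.4,0,0.4],[0,0.2,0,0,0.4],[0,0.3,0,0,0.4],[0,0.3,0,0,0.4],[0,0.3,0,0,0.4],[0,0.3,0,0,0.4],[0,0.3,0,0,0.4],[0,0.3,0,0,0.4],[0,0.3,0,0,0.4],[0,0.3,0,0,0.4],[0,0.3,0,0,0.4],[-0.06,0.3,0,0,0.4],[-0.06,0.16,0,0,0.4],[0,0,0,0,0.4],[0,0,0,0,0.4],[0,0,0,0,0.4]]]' 
python3 - <<'E'
from h import *
s=bot.read_camera("side"); cv2.imwrite("pics/s1.png",cv2.resize(s[120:340,240:420],None,fx=2.7,fy=2.7))
E
```

```text
t: 6.35
eef_pos: [0.4795, 0.1326, 0.1733]
tool_rot: [-0.0, 0.001, 1.0, -0.0]
contact_force: [0.2, -0.2, -2.3]
gripper_width: 0.573
grasp_force: 42.3
```

View pics/s1.png

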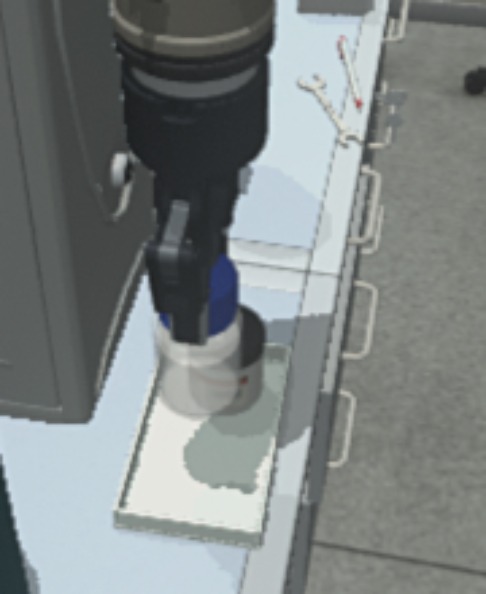

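The bottle hangs upright over the free half of the tray, with the jar standing behind it. I'll lower it.

Converted, 0.003 m is 0.03, 0.03 m is 0.3.

```bash
python3 nudge.py '[[[0,0,0.3,0,0.4],[0,0,0.3,0,0.4],[0,0,0.2,0,0.4],[0,0,0.1,0,0.4],[0,0,0.03,0,0.4],[0,0,0.02,0,0.4],[0,0,0,0,0.4],[0,0,0,0,0.4]]]'
```

```text
t: 7.2
eef_pos: [0.4803, 0.1346, 0.0791]
tool_rot: [0.001, -0.0, 1.0, 0.0]
contact_force: [-0.5, 0.2, -1.8]
gripper_width: 0.571
grasp_force: 42.3
```

Converted, 0.001 m is 0.01.

```bash
python3 nudge.py '[[[0,0,0.01,0,0.4],[0,0,0.01,0,0.4],[0,0,0,0,0.4],[0,0,0,0,0.4]]]'
```

```text
t: 7.6
eef_pos: [0.4804, 0.1347, 0.0775]
tool_rot: [0.001, 0.0, 1.0, 0.001]
contact_force: [-2.3, -1.6, 9.1]
gripper_width: 0.573
grasp_force: 43.5
```

Converted, -0.05 m is -0.5, -0.04 m is -0.4.

```bash
python3 nudge.py '[[[0,0,0,0,0.7],[0,0,0,0,0.85],[0,0,0,0,1],[0,0,0,0,1],[0,0,0,0,1],[0,0,0,0,1],[0,0,-0.2,0,1],[0,0,-0.3,0,1],[0,0,-0.4,0,1],[0,0,-0.4,0,1],[0,-0.3,0,0,1],[0,-0.4,0,0,1],[0,-0.5,0,0,1],[0,-0.5,0,0,1],[0,-0.5,0,0,1],[0,-0.3,0,0,1],[0,0,0,0,1],[0,0,0,0,1]]]'
python3 - <<'E'
from h import *
s=bot.read_camera("side");t=bot.read_camera("top"); 
cv2.imwrite("pics/t2.png",t)
a=cv2.resize(s[200:340,250:400],None,fx=2.6,fy=2.6); b=cv2.resize(t[190:280,195:335],(390,364)); cv2.imwrite("pics/st2.png",np.hstack([a,b[:364]]))
bt,_=blobs(t,(105,120,60),(130,255,255),(200,190,320,280)); bs,_=blobs(s,(105,120,60),(130,255,255),(250,200,400,340)); print(bt,bs)
p=onz("top",*bt[0][1],.103); print(p, two(bt[0][1],bs[0][1]))
E
```

```text
t: 9.4
eef_pos: [0.4795, -0.1158, 0.2062]
tool_rot: [-0.0, 0.001, 1.0, 0.0]
contact_force: [0.8, 1.1, -0.2]
gripper_width: 0.997
grasp_force: 0.0
[([11, 30, 26, 26, 515], [223.9, 232.5])] [([49, 52, 28, 32, 658], [312.2, 266.7])]
[0.48230924 0.13395077 0.103     ] [0.48250586 0.1351223  0.09722475]
```

View pics/st2.png

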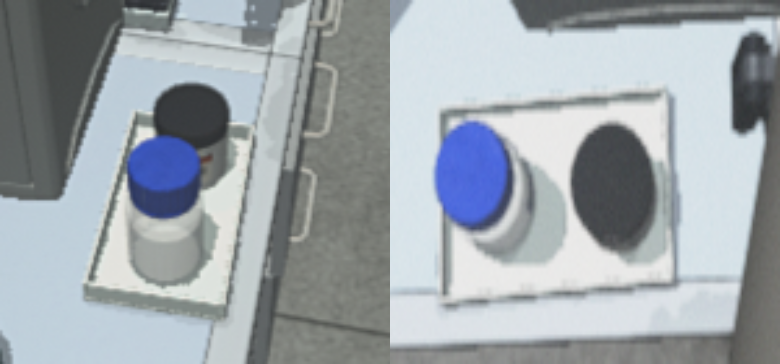

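The bottle stands upright at pixel (224,232), world (0.482, 0.134), which is tray y about +0.045. The jar is upright too. Next I'll go to the knob with the fingers closing along x.

Converted, -0.04 m is -0.4, 0.04 m is 0.4, 0.15 rad is 0.6.

```bash
python3 nudge.py '[[[0,-0.4,0,0,1],[0,-0.37,0,0,1],[0,0,0,0.6,1],[0,0,0,0.6,1],[0,0,0,0.6,1],[0,0,0,0.6,1],[0,0,0,0.6,1],[0,0,0,0.6,1],[0,0,0,0.6,1],[0,0,0,0.6,1],[0,0,0,0.6,1],[0,0,0,0.6,1],[0,0,0,0.28,1],[0,0.4,0,0,1],[0,0.4,0,0,1],[0,0.1,0,0,1],[0,0,0,0,1],[0,0,0,0,1]]]'
python3 - <<'E'
from h import *
o=bot.get_obs(); print(o["q"].round(2) if hasattr(o["q"],"round") else o["q"],o["tool_rot"],o["eef_pos"])
E
```

```text
t: 11.3
eef_pos: [0.5687, -0.1918, 0.2058]
tool_rot: [-0.001, 0.707, 0.708, -0.0]
contact_force: [-1.0, -0.0, 0.5]
gripper_width: 1.0
grasp_force: 0.0
[-0.38  0.49  0.82  1.81 -0.41  1.03  0.6 ] [-6.99999738e-04  7.06549485e-01  7.07663162e-01 -4.28779514e-04] [ 0.56867571 -0.19181845  0.20583337]
```

Converted, -0.001 m is -0.01, 0.001 m is 0.01.

```bash
python3 nudge.py '[[[-0.01,0.02,0.3,0,1],[0,0,0.3,0,1],[0,0,0.3,0,1],[0,0,0.15,0,1],[0,0,0.01,0,1],[0,0,0,0,0.6],[0,0,0,0,0.4],[0,0,0,0,0.3],[0,0,0,0,0.1],[0,0,0,0,0.1],[0,0,0,0,0.1],[0,0,0,0,0.1],[0,0,0,0,0.1],[0,0,0,0,0.1]]]' 60
python3 - <<'E'
from h import *
t=bot.read_camera("top");s=bot.read_camera("side")
a=cv2.resize(t[140:240,345:445],(380,380)); b=cv2.resize(s[110:220,260:370],(380,380)); cv2.imwrite("pics/st3.png",np.hstack([a,b]))
E
```

```text
t: 12.7
eef_pos: [0.5733, -0.1935, 0.1012]
tool_rot: [0.001, 0.707, 0.708, 0.001]
contact_force: [3.7, 1.0, 5.6]
gripper_width: 0.188
grasp_force: 58.8
```

View pics/st3.png

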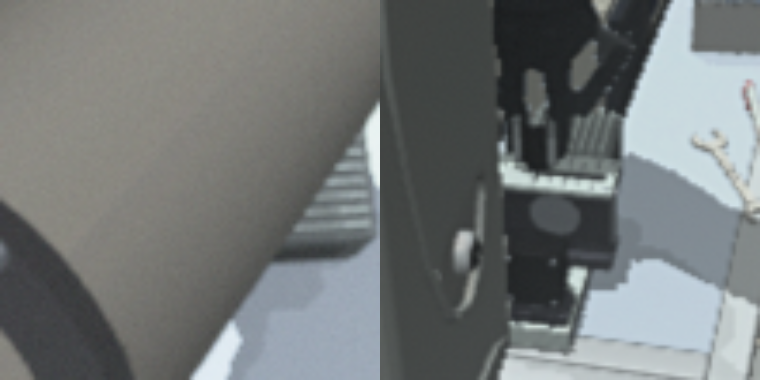

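Side view: the fingers are closed on the knob around (540,150) in the composite, and the arm hides it from the top. I'll find the shut stop by feel, then pull.

```bash
for i in 1 2; do python3 nudge.py '[[[0,0.01,0,0,0.1],[0,0,0,0,0.1],[0,0,0,0,0.1]]]' | grep -E "eef|contact"; done; python3 nudge.py '[[[0,-0.05,0,0,0.1],[0,0,0,0,0.1],[0,0,0,0,0.1]]]'| grep -E "eef|contact";python3 nudge.py '[[[0,-0.05,0,0,0.1],[0,0,0,0,0.1],[0,0,0,0,0.1]]]'
```

```text
eef_pos: [0.5734, -0.1935, 0.1012]
contact_force: [1.5, 1.2, 7.7]
eef_pos: [0.5734, -0.1935, 0.1011]
contact_force: [-1.0, 2.6, 12.1]
eef_pos: [0.5703, -0.1936, 0.1012]
contact_force: [3.5, 0.8, 5.4]
t: 14.0
eef_pos: [0.5658, -0.1938, 0.1013]
tool_rot: [0.002, 0.707, 0.708, 0.001]
contact_force: [6.6, 0.4, 3.7]
gripper_width: 0.186
grasp_force: 58.9
```

Converted, -0.004 m is -0.04.

```bash
python3 nudge.py '[[[0,-0.04,0,0,0.1],[0,-0.04,0,0,0.1],[0,-0.04,0,0,0.1],[0,0,0,0,0.1],[0,0,0,0,0.1],[0,0,0,0,0.1]]]'; python3 - <<'E'
from h import *
s=bot.read_camera("side");b=cv2.resize(s[120:190,270:360],None,fx=8,fy=8,interpolation=cv2.INTER_CUBIC);cv2.imwrite("pics/s4.png",b)
E
```

```text
t: 14.6
eef_pos: [0.5548, -0.194, 0.1012]
tool_rot: [0.003, 0.707, 0.708, 0.001]
contact_force: [9.5, -1.1, 1.4]
gripper_width: 0.184
grasp_force: 58.6
```

View pics/s4.png

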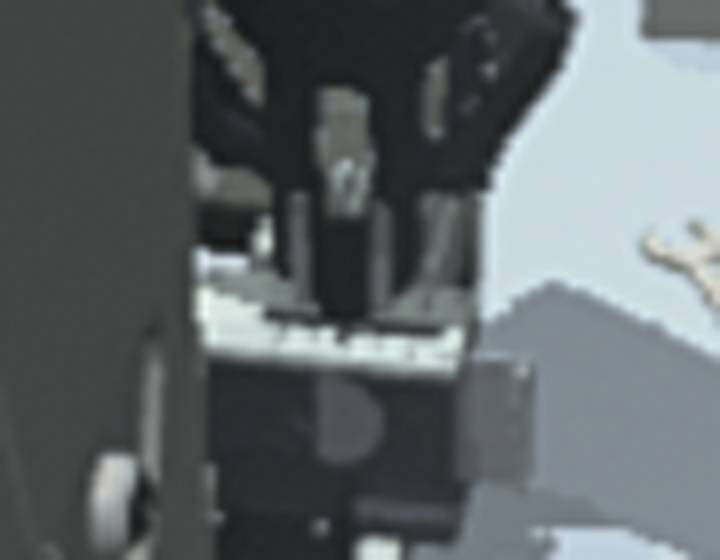

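The knob sits between the pads at about (342,270), with the index bar at the middle mark (342,330). The blade is drawn out to (535,420). By TCP travel it stands at 18.6 mm, and 9.5 N agrees. I'll trim 1 mm, settle and hand in.

Converted, -0.001 m is -0.01.

```bash
python3 nudge.py '[[[0,-0.01,0,0,0.1],[0,0,0,0,0.1],[0,0,0,0,0.1],[0,0,0,0,0.1],[0,0,0,0,0.1],[0,0,0,0,0.1],[0,0,0,0,0.1],[0,0,0,0,0.1],[0,0,0,0,0.1],[0,0,0,0,0.1]]]' && python3 -c "
from station import bot
print(bot.get_obs()['eef_pos']); print(bot.hand_in())"
```

```text
t: 15.65
eef_pos: [0.554, -0.1941, 0.1013]
tool_rot: [0.003, 0.706, 0.708, 0.001]
contact_force: [9.8, -0.9, 1.0]
gripper_width: 0.187
grasp_force: 58.6
[ 0.55399051 -0.19406697  0.10126109]
the job is handed in; nothing more can be done
None
```

I handed the job in at 15.65 s with the bottle standing upright in the tray, the jar undisturbed and the gripper holding the shutter at about 19.4 mm (9.8 N); the hand-in printed no verdict.

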